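# Lock the card-holder post into its taper socket

## Robot

A 6-joint arm with a two-finger parallel gripper is mounted at the origin on the work surface; the furniture and walls round the work are solid. World frame = base frame: x ahead of the robot, y to its left, z up, the work surface at z = 0. Lengths are in m, angles in rad, forces in N, time in s.
With the tool pointing down it reaches from about 0.225 to 0.725 m from the base axis. Payload 3.1 kg.
Tool frame: the origin (TCP) lies midway between the tips of the shut fingers; the grasp point (between the pads) lies 19 mm behind it; z points along the fingers, y is the line along which they close (so a half turn about z gives the same grasp; the last joint's range is limited). The gripper opens to 85 mm and grips with 20 to 120 N. Pads are 22 mm wide; open, the fingers measure 114 mm over their backs; the gripper's body (76 mm by 85 mm) begins 54 mm behind the grasp point. The pads swing forward as they close: fully open they stand 13 mm farther back than shut.
Start: joints at [-1.305, 0.048, 0.099, 1.622, 0, 1.443], TCP at [0.201, -0.485, 0.231] pointing down, gripper open.
Joint ranges: [-2.91, 2.91], [-0.99, 1.94], [-1.21, 1.42], [-2.12, 2.29], [-1.49, 1.47], [-3.14, 3.14]. Speed limits (rad/s): [2.79, 2.79, 3.14, 3.14, 3.14, 3.14].

## Interface

Orientations are given as [roll, pitch, yaw] about the fixed x, y, z axes, in that order (R = Rz(yaw) Ry(pitch) Rx(roll)).
In Python, from plant import * gives the robot as it stands. The module is installed in compiled form; this text tells all that it offers.
- The arm moves only by the tool servo_tool, never from a script. Its argument "commands" is a list of rows, each a list of 2 entries, a list of its own where there are three numbers: the shift along the world's x, y, z in mm, then the turn, a rotation vector about the world's x, y, z in rad. In form: [[[dx, dy, dz], [rx, ry, rz]], ...]. A call has 1 to 20 rows; each row shifts and turns the commanded pose from where the row before left it; what a row does not reach is not made up. A row lasts 1/8 s, in which the tool goes at most 62.5 mm and 10.7 degrees, less where a joint would pass 70% of its speed; a pose out of reach is approached as far as the arm can. A call is refused whole if a number of a shift passes 62.5 or a number of a turn 0.188, either way. A call with a gripper value outside its range is refused whole. "gripper" is the finger opening in mm, from 0 to 85.4, set as the call begins (left out, the last holds). The fingers move at their own pace and stop on an object; the grip force is fixed at half the most. Time passes only in rows, so rows that do not move let the fingers close. It gives the time, the measured TCP pose, the force, the opening and the grip force at its end, in the units of the state.
- state(): the state, without advancing time (a new reading comes with each control period).
- camera(name): name is "side" or "top" or "wrist"; returns the picture (400x640x3 uint8, red, green, blue); there is no depth.
- camera_params(name): a dict with "vertical_fov" (degrees; the focal length in pixels is half the picture's height over the tangent of half this angle, whatever the lens; pixels are square), "cx", "cy" (the principal point, pixels), "k1" (the pictures are not rectified: a ray, as slopes to the right and down, at radius r is drawn at 1 + k1 r^2 times it, then the intrinsics apply), "xyz" and "rotation" of the camera in the world. Camera axes: x right, y up, looking along -z (the intrinsics and any distortion apply to the point x, -y, -z); pixel columns grow to the right and rows downward; lengths in m; the calibration is good to about 2 mm. A picture is of the moment at which its call begins: read the wrist's pose just before it. camera_params takes no time and is no camera call; for the wrist camera it gives the pose at the moment of the call.
- hand_in(): hands the job in; it is judged then, once.
The state is a dict: "clock": time; "joint_pos": joint angles; "joint_velocities": joint speeds; "joint_efforts": joint torques, N m; "tcp_pos": TCP position; "ee_rot": TCP orientation; "force": force on the tool from outside, world axes, zero at the start; "moment": the same for the moment, N m; "opening": opening from 0.0 (shut) to 1.0 (fully open); "finger_force": force on a finger pad.
Only numpy, scipy, OpenCV 4.12 (cv2) and the standard library are available. Lean on these libraries where they do the work, as an engineer would, in place of code of your own. Each camera call takes 0.05 s, during which the arm holds its last target. There are 200 camera calls.

## Task

Put the card-holder post together with its stand: lift the post out of the storage block, set its tapered shank gently down into the socket of the round stand, and let go of it. Then tap the top of the post lightly with the closed gripper until the taper goes no deeper and is locked, without hammering, and leave the post standing there and the other things undisturbed.

Things in the scene. Friction and masses are not known exactly. Their poses are not given: they have to be found in the camera images.
- cap (a point): Centre of the black round cap of the post, where to grip it: 34 mm across, 24 mm high, its flat top (12 mm above this point) is the face to tap. Below it a steel neck 19 mm across, 31 mm long, then the tapered shank. The loose post is one rigid part of 60 g or so, 99 mm long, upright at the start in a hole of the storage block, 6 mm above the desk. z points up along it
- tip (a point): Lower end of the post's tapered shank, 87 mm below the cap's centre. The shank is 44 mm long, 14 mm across at this tip and 20 mm at its upper end
- base: The stand, fixed to the desk: round dark steel foot 90 mm across, 13 mm high, with an upright round hub 39 mm across. Origin on the hub's axis at desk height, z up
- mouth (a point): Centre of the hub's open mouth, 72 mm above the desk, 31 mm across. Inside is a steel sleeve with a tapered bore for the shank, 19 mm across at its upper end, which is sunk 3 to 17 mm below the mouth: this differs from stand to stand and is not reported. With the shank just resting in the sleeve the cap's centre is 101 to 119 mm above the desk; find it by feel
- sleeve (a joint): How far the sleeve has been driven down in the hub, m: 0 as found, 0.004 at its hard stop, where the taper is locked. Friction of about 14 N resists it over these 4 mm; it stays where it is left and the post's own weight does not move it. Set the post in with less than 6 N, tap with about 17 to 20 N; at no more than 15 mm/s; over 30 N spoils it
- block: Grey storage block fixed to the desk, 60 mm (x) by 90 mm (y) by 44 mm high with two round holes 21 mm across and 38 mm deep, 22 mm either side of its centre along y; the post stands in the hole on the +y side, the other is empty. Origin under its centre, z up
- stapler: Teal and black desk stapler 141 x 34 x 42 mm lying on the desk; leave it alone. Origin under its centre
- tape_measure: Yellow pocket tape measure, 36 x 68 x 60 mm, standing on the desk; leave it alone. Origin under its centre
- eraser: Green and white eraser, 21 x 44 x 12 mm; leave it alone. Origin under its centre
- usb_stick: Blue memory stick, 18 x 50 x 9 mm; leave it alone. Origin under its centre
Things that resemble listed ones, but are neither listed nor needed, are in the scene too. Leave any orange or yellow look-alike of the part that bears cap alone.

How it is judged:
On the way, in this order (a step that is already met when the one before it is completed fails the run):
1. the post stands upright in the sleeve of the stand, let go, the sleeve not yet driven down (less than 2.5 mm) (horizontal distance between cap and base below 0.006 m and z of cap in the frame of base below 0.122 m and angle between cap's own z axis and vertical below 0.07 rad and contact force between post and the arm below 0.05 N and contact force between post and the fingers below 0.05 N and contact force between post and base above 0.1 N and value of joint sleeve below 0.0025 m), for 0.2 s.
2. the sleeve is driven down to its stop by tapping the post (more than 3 mm) (value of joint sleeve above 0.003 m), for 0.1 s.
At the end, for the whole second after the job is handed in: The post stands in the sleeve of the stand, upright within 0.06 rad and on the stand's axis within 5 mm at the cap, at rest, and the sleeve has been driven down more than 3 mm of its 4 mm (value of joint sleeve above 0.003 m and horizontal distance between cap and base below 0.005 m and z of cap in the frame of base below 0.117 m and angle between cap's own z axis and vertical below 0.06 rad and linear speed of post below 0.01 m/s and contact force between post and base above 0.1 N); the robot touches nothing.
It fails at once if the post is pressed with more than 30 N once the taper is down (value of joint sleeve above 0.003 m and (contact force between post and the fingers above 30 N or contact force between post and the arm above 30 N)).
It fails at once if stapler, tape measure, eraser or memory stick moved by more than 15 mm (distance of any of stapler, tape_measure, eraser, usb_stick from where it was at the start of the episode above 0.015 m).
It also fails if it takes over 51 s, if anything falls off the work surface, if the arm or the gripper's body presses on something with over 40 N, if the wrist force passes 120 N, or if a joint passes its speed limit or range.

## Working session

There is one attempt and no reset: what is moved stays moved. The work goes in short steps, Python scripts to look and compute and a tool call to move; the robot and the scene stay as the last step left them, time stands still between calls to the robot, and variables do not carry over. Pictures are saved under pics/ and viewed, at most 10 in all, crops included, and the job is handed in when it is done.

Besides the shell and the picture viewer there is one more tool, called after ">>>" as name(argument=value, ...), one argument or row to a line, values as JSON. servo_tool: Moves the arm, as the interface text tells. Its arguments: {"type":"object","properties":{"commands":{"type":"array","items":{"type":"array"}},"gripper":{"type":"number"}},"required":["commands"]}

```bash
mkdir -p pics; cat > h.py <<'E'
from plant import *
import numpy as np, cv2
def K(p):
    f=200/np.tan(np.radians(p["vertical_fov"])/2); return f
def ray(p,u,v):
    f=K(p); d=np.array([(u-p["cx"])/f,(v-p["cy"])/f]); s=d.copy()
    for _ in range(20): s=d/(1+p["k1"]*(s@s))
    R=np.array(p["rotation"]); 
    return np.array(p["xyz"]),R@np.array([s[0],-s[1],-1])
def onz(p,u,v,z):
    o,d=ray(p,u,v); return o+d*(z-o[2])/d[2]
def proj(p,X):
    c=np.array(p["rotation"]).T@(np.array(X)-p["xyz"]); s=np.array([c[0],-c[1]])/-c[2]
    s=s*(1+p["k1"]*(s@s)); return s*K(p)+[p["cx"],p["cy"]]
def tri(a,b):
    A=0;B=0
    for o,d in (a,b):
        d=d/np.linalg.norm(d);M=np.eye(3)-np.outer(d,d);A=A+M;B=B+M@o
    return np.linalg.solve(A,B)
def snap(n,f):
    im=camera(n); cv2.imwrite("pics/"+f,im[:,:,::-1]); return im
E
python3 - <<'E'
from h import *
for n in("side","top"):
    snap(n,n+"0.png");print(n,camera_params(n))
s=state();print(s)
E
```

```text
side {'vertical_fov': 55.970027648760485, 'cx': 327.16754949901053, 'cy': 200.12924955827447, 'k1': -0.04211916966574945, 'xyz': array([0.22358152, 0.49535049, 0.71042874]), 'rotation': array([ 0.76221113, -0.00612134, -2.70103509])}
top {'vertical_fov': 53.4589966434527, 'cx': 318.02631607392703, 'cy': 199.80136250275135, 'k1': 0.028031182576932445, 'xyz': array([ 0.27718108, -0.06219467,  1.11364277]), 'rotation': array([ 0.17601849,  0.01350527, -1.54840892])}
{'clock': 0.1, 'joint_pos': array([-1.30483136e+00,  4.86853820e-02,  9.77182257e-02,  1.62200708e+00,
        3.33818326e-05,  1.44297638e+00]), 'joint_velocities': array([-4.57132033e-04, -1.21692787e-04,  3.01248243e-03, -5.03917922e-04,
       -5.13652318e-04,  2.75408062e-06]), 'joint_efforts': array([ 1.49800948e-03, -3.39852047e+01,  3.20935714e+01,  1.59032748e-02,
       -1.46661996e-04,  1.19222486e-05]), 'tcp_pos': array([ 0.20127386, -0.48427256,  0.23021151]), 'ee_rot': array([-3.13943677e+00, -3.10731794e-04,  3.93784547e-01]), 'force': array([ 0.19522571, -0.3723255 ,  1.07384213]), 'moment': array([ 0.02555155,  0.03723471, -0.01248402]), 'finger_force': 0.0, 'opening': 1.0003730505423358}
```

View pics/top0.png

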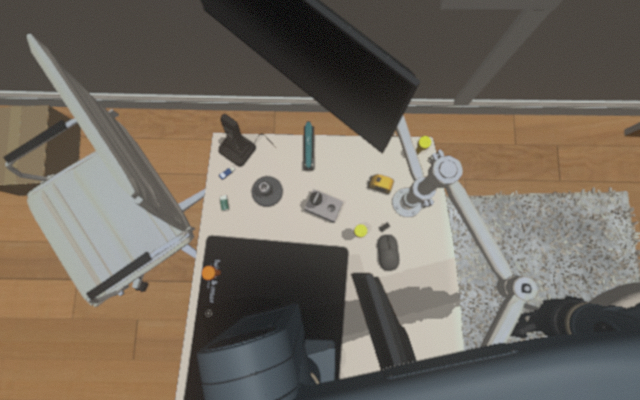

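View pics/side0.png

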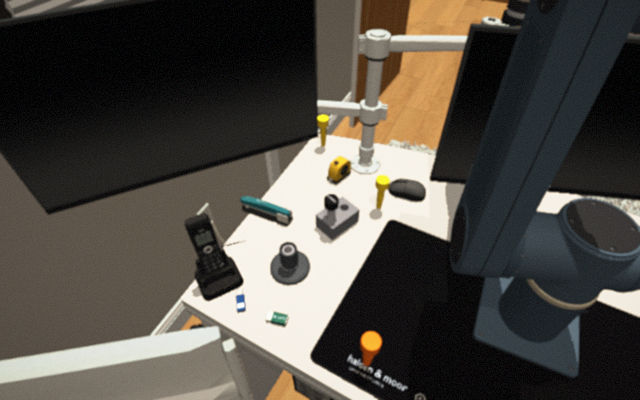

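The top view shows the black cap at (315,199) in the grey block and the stand at (266,189). In the side view they are at (331,201) and (289,250). Candidates for the post in the top view are black (315,199), yellow (361,231), yellow (425,143) and orange (209,272). The description fits the black one, in the block; I'll check it in a close crop.

```bash
sed -i 's/R=np.array(p\["rotation"\]); /R=Rm(p)/; s/np.array(p\["rotation"\]).T/Rm(p).T/' h.py; sed -i '2a from scipy.spatial.transform import Rotation as Ro\ndef Rm(p): return Ro.from_euler("xyz",p["rotation"]).as_matrix()' h.py
python3 - <<'E'
from h import *
a=cv2.imread("pics/side0.png")[180:290,255:365];b=cv2.imread("pics/top0.png")[165:225,240:350]
a=cv2.resize(a,None,fx=3.6,fy=3.6,interpolation=cv2.INTER_CUBIC);b=cv2.resize(b,None,fx=3.6,fy=3.6,interpolation=cv2.INTER_CUBIC)
o=np.zeros((400,800,3),np.uint8);o[:396,:396]=a;o[:216,400:796]=b;cv2.imwrite("pics/c0.png",o)
T,S=camera_params("top"),camera_params("side")
print(tri(ray(T,315,199),ray(S,331,201)),tri(ray(T,265,186),ray(S,289,247)))
print(state()['clock'])
E
```

```text
[ 0.46001233 -0.03639439  0.09801423] [0.49601981 0.09905807 0.0705897 ]
0.1
```

View pics/c0.png

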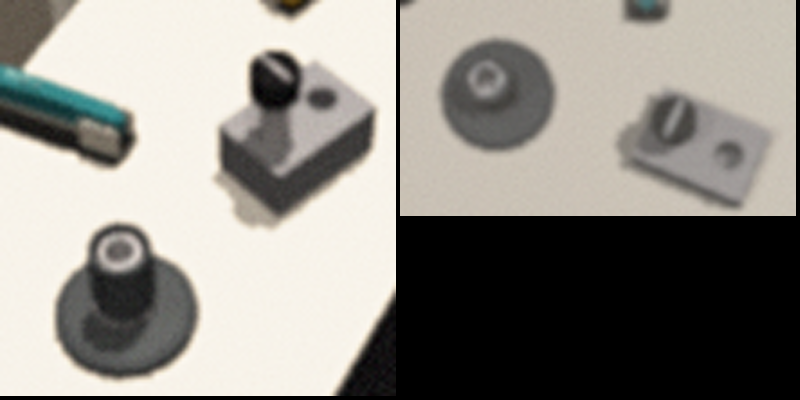

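```bash
python3 - <<'E'
from h import *
T,S=camera_params("top"),camera_params("side")
def t(a,b):
    r,q=ray(T,*a),ray(S,*b);X=tri(r,q);print(a,b,X.round(3),(proj(T,X)-a).round(0))
for a in((355,273),(370,274),(380,273)):
  for b in((437,188),(470,27)): t(a,b)
print("tcp px",proj(T,[.201,-.485,.231]),proj(S,[.201,-.485,.231]),proj(T,[0,0,0]),proj(T,[0,0,.3]))
print(onz(T,405,203,0.02), onz(T,385,100,.4))
W=camera_params("wrist");print(W,Rm(W)); snap("wrist","w0.png")
E
```

```text
(355, 273) (437, 188) [ 0.263 -0.139  0.136] [0. 4.]
(355, 273) (470, 27) [ 0.273 -0.111  0.49 ] [0. 1.]
(370, 274) (437, 188) [ 0.263 -0.179  0.099] [0. 3.]
(370, 274) (470, 27) [ 0.274 -0.135  0.481] [-0. -0.]
(380, 273) (437, 188) [ 0.265 -0.208  0.073] [0. 4.]
(380, 273) (470, 27) [ 0.275 -0.151  0.475] [0. 0.]
tcp px [522.60201059 312.21064332] [496.70773269  82.75992927] [297.71859148 377.4580703 ] [287.52226441 419.89871048]
[ 0.46713489 -0.2851366   0.02      ] [ 0.59906979 -0.17270722  0.4       ]
{'vertical_fov': 67.86519612046257, 'cx': 325.92713288358203, 'cy': 202.91662992345096, 'k1': -0.014138452575613978, 'xyz': array([ 0.26383365, -0.4578278 ,  0.37293966]), 'rotation': array([-0.27073515,  0.00218377, -1.17653835])} [[ 0.38412228  0.88942655  0.24773067]
 [-0.92327965  0.37067056  0.10078707]
 [-0.00218377 -0.26743924  0.96357225]]
```

View pics/w0.png

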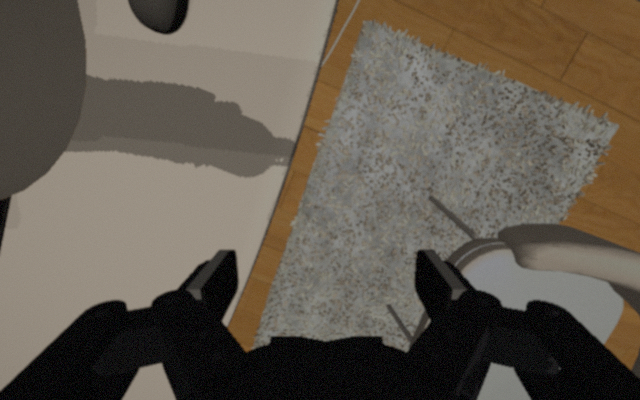

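The wrist view shows only the desk edge, the mouse at (160,5) and a large nearby shape at the left (40,90). It could be the monitor or the arm, so I'll check the obstacles before swinging over.

```bash
python3 - <<'E'
from h import *
T,S,W=[camera_params(n) for n in("top","side","wrist")]
a=cv2.imread("pics/side0.png")[0:220,340:640];b=cv2.imread("pics/top0.png")[120:400,300:600]
a=cv2.resize(a,(400,293),interpolation=3);b=cv2.resize(b,(400,373),interpolation=3)
g=lambda i:np.clip(255*(i/255.)**.5,0,255).astype(np.uint8)
o=np.zeros((400,800,3),np.uint8);o[:293,:400]=g(a);o[:373,400:]=g(b);cv2.imwrite("pics/c1.png",o)
for X in([.263,-.14,.13],[.265,-.2,.075],[.27,-.12,.48]): print(X,proj(W,X))
for z in(.05,.1,.2,.3): print(z,onz(W,85,90,z).round(3),onz(W,5,195,z).round(3),onz(T,410,360,z).round(3),onz(T,355,273,z).round(3))
print("monarm joint",tri(ray(T,448,168),ray(S,376,40)))
E
```

```text
[0.263, -0.14, 0.13] [-87.34013643 -53.58678499]
[0.265, -0.2, 0.075] [60.68826     5.64403332]
[0.27, -0.12, 0.48] [937.98792557 404.62370217]
0.05 [ 0.197 -0.216  0.05 ] [ 0.049 -0.15   0.05 ] [ 0.061 -0.284  0.05 ] [ 0.273 -0.145  0.05 ]
0.1 [ 0.207 -0.253  0.1  ] [ 0.082 -0.198  0.1  ] [ 0.071 -0.274  0.1  ] [ 0.273 -0.141  0.1  ]
0.2 [ 0.228 -0.328  0.2  ] [ 0.149 -0.293  0.2  ] [ 0.092 -0.253  0.2  ] [ 0.273 -0.133  0.2  ]
0.3 [ 0.249 -0.403  0.3  ] [ 0.215 -0.388  0.3  ] [ 0.112 -0.232  0.3  ] [ 0.274 -0.126  0.3  ]
monarm joint [ 0.47802062 -0.30062609  0.35795856]
```

View pics/c1.png

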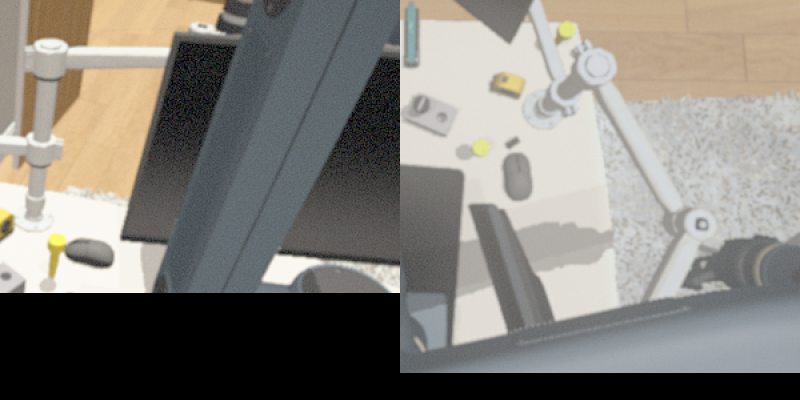

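```bash
python3 - <<'E'
from h import *
T,S,W=[camera_params(n) for n in("top","side","wrist")]
print("big mon bottom-right", tri(ray(T,385,150),ray(S,318,137)), tri(ray(T,410,85),ray(S,318,137)))
o,d=ray(S,318,137)
for y in (-.05,-.1,-.2,-.3): 
    X=o+d*(y-o[1])/d[1]; print(X.round(3),proj(T,X).round(0))
for z in(.3,.4,.5,.6,.7): print(z,onz(T,385,150,z).round(3),onz(T,416,82,z).round(3),onz(T,205,5,z).round(3),onz(T,522,288,z).round(3))
for p in ((320,5),(318,70),(50,210)):
  o,d=ray(S,*p);print(p,[(o+d*(y-o[1])/d[1]).round(2) for y in(-.1,0,.1)])
E
```

```text
big mon bottom-right [ 0.58597775 -0.21707945  0.11413669] [ 0.69747533 -0.29183481  0.07941234]
[ 0.498 -0.05   0.254] [320. 170.]
[ 0.523 -0.1    0.212] [342. 164.]
[ 0.573 -0.2    0.128] [380. 154.]
[ 0.624 -0.3    0.045] [411. 146.]
0.3 [ 0.532 -0.188  0.3  ] [ 0.687 -0.256  0.3  ] [0.865 0.218 0.3  ] [ 0.253 -0.454  0.3  ]
0.4 [ 0.5   -0.172  0.4  ] [ 0.636 -0.232  0.4  ] [0.793 0.184 0.4  ] [ 0.256 -0.406  0.4  ]
0.5 [ 0.469 -0.157  0.5  ] [ 0.586 -0.208  0.5  ] [0.721 0.149 0.5  ] [ 0.259 -0.358  0.5  ]
0.6 [ 0.438 -0.141  0.6  ] [ 0.536 -0.184  0.6  ] [0.648 0.115 0.6  ] [ 0.262 -0.31   0.6  ]
0.7 [ 0.407 -0.126  0.7  ] [ 0.485 -0.161  0.7  ] [0.576 0.08  0.7  ] [ 0.265 -0.261  0.7  ]
(320, 5) [array([ 0.52, -0.1 ,  0.49]), array([0.47, 0.  , 0.52]), array([0.42, 0.1 , 0.56])]
(318, 70) [array([ 0.52, -0.1 ,  0.37]), array([0.47, 0.  , 0.43]), array([0.42, 0.1 , 0.48])]
(50, 210) [array([ 2.22, -0.1 , -0.84]), array([ 1.89,  0.  , -0.58]), array([ 1.55,  0.1 , -0.32])]
```

>>> servo_tool(
  commands=[
    [[0,0,55],[0,0,0]],
    [[0,0,55],[0,0,0]],
    [[0,0,55],[0,0,0]],
    [[0,0,55],[0,0,0]],
    [[0,0,50],[0,0,0]],
    [[0,0,40],[0,0,0]],
    [[0,0,0],[0,0,0]],
  ],
)

```text
clock: 1.02
tcp_pos: [0.1984, -0.4779, 0.5146]
ee_rot: [3.114, 0.003, 0.394]
force: [0.2, -0.4, -0.5]
opening: 1.004
finger_force: 0.0
```

>>> servo_tool(
  commands=[
    [[0,0,50],[0,0,0]],
    [[20,46,5],[0,0,0]],
    [[20,46,0],[0,0,0]],
    [[20,46,0],[0,0,0]],
    [[20,46,0],[0,0,0]],
    [[20,46,0],[0,0,0]],
    [[20,46,0],[0,0,0]],
    [[20,46,0],[0,0,0]],
    [[20,46,0],[0,0,0]],
    [[20,46,0],[0,0,0]],
    [[20,46,0],[0,0,0]],
    [[0,0,0],[0,0,0]],
  ],
)

```text
clock: 2.52
tcp_pos: [0.3944, -0.0045, 0.5333]
ee_rot: [3.088, 0.009, 0.4]
force: [0.5, -1.0, 0.2]
opening: 1.004
finger_force: 0.0
```

>>> servo_tool(
  commands=[
    [[0,0,-55],[0,0,0]],
    [[0,0,-55],[0,0,0]],
    [[0,0,-55],[0,0,0]],
    [[0,0,-45],[0,0,0]],
    [[0,0,0],[0,0,0]],
    [[0,0,0],[0,0,0]],
  ],
)

```text
clock: 3.28
tcp_pos: [0.394, -0.008, 0.3273]
ee_rot: [3.083, 0.004, 0.393]
force: [0.1, 0.1, 0.8]
opening: 1.001
finger_force: 0.0
```

```bash
python3 - <<'E'
from h import *
s=state();print(s['clock'],s['tcp_pos'],s['ee_rot'],s['joint_pos'])
R=Ro.from_euler("xyz",s['ee_rot']); Rd=Ro.from_euler("xyz",[np.pi,0,s['ee_rot'][2]]); print("rotvec to level",(Rd*R.inv()).as_rotvec())
W=camera_params("wrist");print(W["xyz"],proj(W,[.46,-.036,.098]),proj(W,[.496,.099,.071]))
snap("wrist","w1.png")
E
```

```text
3.275 [ 0.39399387 -0.00801663  0.32731236] [3.08308758 0.00351805 0.39255725] [-0.14892373 -0.26138434  0.00930568  1.81431934 -0.05194058  2.59930299]
rotvec to level [ 0.05540021  0.01913171 -0.00010291]
[0.45377457 0.02654478 0.46953972] [357.09759385 134.66274842] [265.42967397  62.78037169]
```

View pics/w1.png

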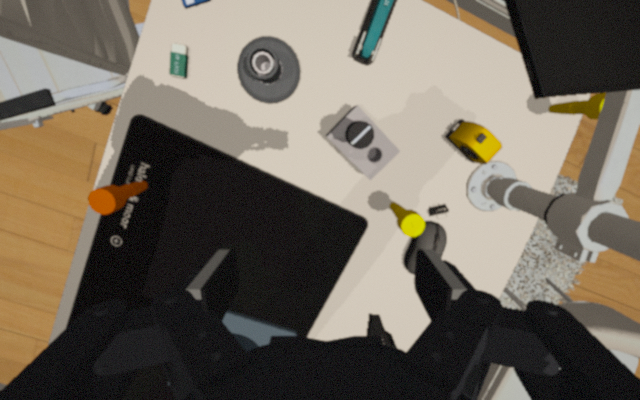

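The wrist view shows the cap at (359,134) and the hub mouth at (264,65), matching my estimates. Next I'll level the tool and take close views from above the cap and above the hub.

>>> servo_tool(
  commands=[
    [[1,-20,-32],[0.028,0.01,0]],
    [[1,-20,-32],[0.027,0.009,0]],
    [[0,-15,-33],[0,0,0]],
    [[0,0,0],[0,0,0]],
    [[0,0,0],[0,0,0]],
  ],
)

```text
clock: 3.95
tcp_pos: [0.3977, -0.0626, 0.2321]
ee_rot: [3.139, -0.003, 0.394]
force: [0.8, 0.0, 1.2]
opening: 1.003
finger_force: 0.0
```

```bash
python3 - <<'E'
from h import *
import pickle
s=state();W=camera_params("wrist");print(s['tcp_pos'],s['ee_rot'],proj(W,[.46,-.036,.105]),proj(W,[.496,.099,.071]))
im=snap("wrist","w2.png");pickle.dump(W,open("w2.pkl","wb"))
E
```

```text
[ 0.39766365 -0.06260842  0.23210386] [ 3.13933601e+00 -2.60830749e-03  3.93872170e-01] [325.70225409 120.99024629] [204.64477123  25.158167  ]
```

>>> servo_tool(
  commands=[
    [[12,45,0],[0,0,0]],
    [[12,45,0],[0,0,0]],
    [[12,45,0],[0,0,0]],
    [[0,0,0],[0,0,0]],
    [[0,0,0],[0,0,0]],
  ],
)

```text
clock: 4.62
tcp_pos: [0.4326, 0.073, 0.2303]
ee_rot: [3.141, -0.001, 0.395]
force: [0.2, -0.1, -0.3]
opening: 0.999
finger_force: 0.0
```

```bash
python3 - <<'E'
from h import *
import pickle
s=state();W=camera_params("wrist");print(s['tcp_pos'],s['ee_rot'],proj(W,[.46,-.036,.105]),proj(W,[.496,.099,.071]))
im=snap("wrist","w3.png");pickle.dump(W,open("w3.pkl","wb"))
o=np.zeros((600,800,3),np.uint8)
for i,n in enumerate(("w2","w3")):
    P=pickle.load(open(n+".pkl","rb"));I=cv2.imread(f"pics/{n}.png")
    for j,X in enumerate(([.46,-.036,.105],[.496,.099,.071])):
        u,v=proj(P,X).astype(int);x0,y0=max(0,min(540,u-50)),max(0,min(325,v-37))
        c=cv2.resize(I[y0:y0+75,x0:x0+100],(400,300),interpolation=2);o[i*300:i*300+300,j*400:j*400+400]=c;print(n,j,x0,y0)
cv2.imwrite("pics/c2.png",o)
E
```

```text
[0.43260781 0.07296229 0.23031432] [ 3.14111569e+00 -5.51845207e-04  3.95383763e-01] [443.88730791 213.37676717] [327.00879372 119.89576107]
w2 0 275 83
w2 1 154 0
w3 0 393 176
w3 1 277 82
```

View pics/c2.png

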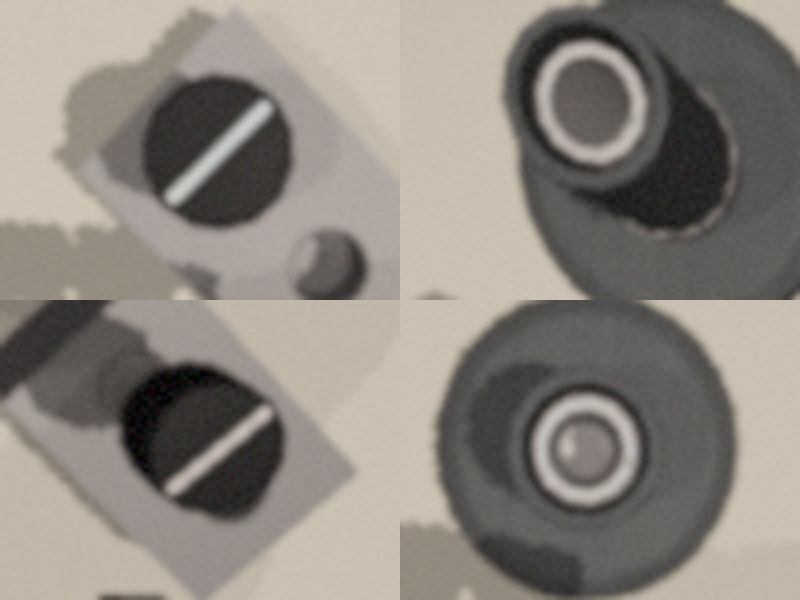

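The crops show the black cap with its pale stripe, centred near (329,121) and (448,213), and the stand's pale sleeve ring near (201,25) and (323,119).

```bash
python3 - <<'E'
from h import *
import pickle
P=[pickle.load(open(n+".pkl","rb")) for n in("w2","w3")]
G=[cv2.imread(f"pics/{n}.png",0) for n in("w2","w3")]
def cent(g,c,r):
    m=np.zeros_like(g);cv2.circle(m,tuple(int(round(x)) for x in c),r,255,-1)
    b=((g>120)&(m>0)).astype(np.uint8)
    n,l,st,ce=cv2.connectedComponentsWithStats(b); i=1+np.argmax(st[1:,4])
    q=np.argwhere(l==i)[:,::-1].astype(np.float32)
    print(st[i]); return cv2.minAreaRect(cv2.convexHull(q))
for nm,cs,r in(("stripe",[(329.5,121.2),(447.8,213.5)],16),("ring",[(201.5,25.5),(323.2,119.2)],17)):
    R=[cent(G[i],cs[i],r) for i in(0,1)];print(nm,R)
    a=[ray(P[i],*R[i][0]) for i in(0,1)];X=tri(*a);print(X.round(4),[(proj(P[i],X)-R[i][0]).round(1) for i in(0,1)])
    if nm=="stripe": print("at .105",[onz(P[i],*R[i][0],.105).round(4) for i in(0,1)])
    else: print("at .062",[onz(P[i],*R[i][0],.062).round(4) for i in(0,1)])
# foot circle, seen from above (w3)
g=G[1];m=(g<115).astype(np.uint8)[70:170,270:370]
c=max(cv2.findContours(m,0,1)[0],key=cv2.contourArea);(x,y),r=cv2.minEnclosingCircle(c);print(x+270,y+70,r,onz(P[1],x+270,y+70,.013))
E
```

```text
[317 109  26  24 156]
[435 203  26  22 121]
stripe [((329.5000305175781, 120.49999237060547), (4.242640495300293, 31.11269760131836), 45.0), ((447.2561340332031, 213.1951446533203), (3.7481701374053955, 31.390926361083984), 51.34019470214844)]
[ 0.4615 -0.0389  0.1051] [array([-0.1,  0.1]), array([ 0.1, -0.1])]
at .105 [array([ 0.4617, -0.0389,  0.105 ]), array([ 0.4614, -0.0389,  0.105 ])]
[188  10  28  31 333]
[310 106  27  27 317]
ring [((201.50001525878906, 25.5), (29.698484420776367, 26.870054244995117), 45.0), ((323.0, 119.0), (26.0, 26.0), 90.0)]
[0.4951 0.103  0.0678] [array([ 0.1, -0.1]), array([-0.1,  0.1])]
at .062 [array([0.4957, 0.1057, 0.062 ]), array([0.4953, 0.103 , 0.062 ])]
323.0 118.5 38.82341766357422 [0.49585173 0.10375844 0.013     ]
```

>>> servo_tool(
  commands=[
    [[10,-38,0],[0,0,0]],
    [[10,-37,0],[0,0,0]],
    [[9,-37,-10],[0,0,0]],
    [[0,0,-30],[0,0,0]],
    [[0,0,-30],[0,0,0]],
    [[0,0,-20],[0,0,0]],
    [[0,0,0],[0,0,0]],
    [[0,0,0],[0,0,0]],
  ],
)

```text
clock: 5.68
tcp_pos: [0.4614, -0.0401, 0.1399]
ee_rot: [3.141, 0.0, 0.393]
force: [-0.7, 0.1, 0.3]
opening: 0.998
finger_force: 0.0
```

>>> servo_tool(
  commands=[
    [[0,1,-25],[0,0,0]],
    [[0,0,-25],[0,0,0]],
    [[0,0,-20],[0,0,0]],
    [[0,0,0],[0,0,0]],
    [[0,0,0],[0,0,0]],
  ],
)

```text
clock: 6.3
tcp_pos: [0.4622, -0.0387, 0.0704]
ee_rot: [3.141, -0.001, 0.394]
force: [-0.2, -0.3, 0.8]
opening: 1.002
finger_force: 0.0
```

>>> servo_tool(
  commands=[
    [[0,0,0],[0,0,0]],
    [[0,0,0],[0,0,0]],
    [[0,0,0],[0,0,0]],
    [[0,0,0],[0,0,0]],
    [[0,0,0],[0,0,0]],
    [[0,0,0],[0,0,0]],
  ],
  gripper=20,
)

```text
clock: 7.05
tcp_pos: [0.4615, -0.0385, 0.0693]
ee_rot: [-3.141, 0.001, 0.394]
force: [-1.0, -0.2, 4.8]
opening: 0.384
finger_force: 59.2
```

>>> servo_tool(
  commands=[
    [[0,0,5],[0,0,0]],
    [[0,0,10],[0,0,0]],
    [[0,0,15],[0,0,0]],
    [[0,0,20],[0,0,0]],
    [[0,0,25],[0,0,0]],
    [[0,0,25],[0,0,0]],
    [[0,0,0],[0,0,0]],
    [[0,0,0],[0,0,0]],
  ],
)

```text
clock: 8.05
tcp_pos: [0.4607, -0.0382, 0.1682]
ee_rot: [-3.14, 0.002, 0.394]
force: [0.0, 0.1, -0.6]
opening: 0.38
finger_force: 59.5
```

>>> servo_tool(
  commands=[
    [[8,30,0],[0,0,0]],
    [[8,40,0],[0,0,0]],
    [[8,40,0],[0,0,0]],
    [[9,32,0],[0,0,0]],
    [[0,0,0],[0,0,0]],
    [[0,0,0],[0,0,0]],
    [[0,0,0],[0,0,0]],
  ],
)

```text
clock: 8.93
tcp_pos: [0.4934, 0.1028, 0.168]
ee_rot: [-3.14, 0.003, 0.393]
force: [0.3, -0.2, -0.7]
opening: 0.382
finger_force: 59.6
```

```bash
python3 - <<'E'
from h import *
s=state();print(s['tcp_pos'],s['ee_rot'],s['force'])
a=snap("side","s4.png");b=snap("top","t4.png");w=snap("wrist","w4.png")
S=camera_params("side");T=camera_params("top");W=camera_params("wrist")
print(proj(W,[.495,.103,.072]))
o=np.zeros((400,800,3),np.uint8)
u,v=proj(S,[.495,.103,.1]).astype(int);print(u-50,v-65);o[:400,:400]=cv2.resize(a[v-65:v+35,u-50:u+50],(400,400),interpolation=2)[:,:,::-1]
o[:250,400:]=cv2.resize(w,(400,250))[:,:,::-1]
cv2.imwrite("pics/c4.png",o)
E
```

```text
[0.49343457 0.10276381 0.16803752] [-3.14049070e+00  2.97054983e-03  3.92569745e-01] [ 0.30830458 -0.23608658 -0.73423716]
[327.28615384 203.12511925]
236 174
```

View pics/c4.png

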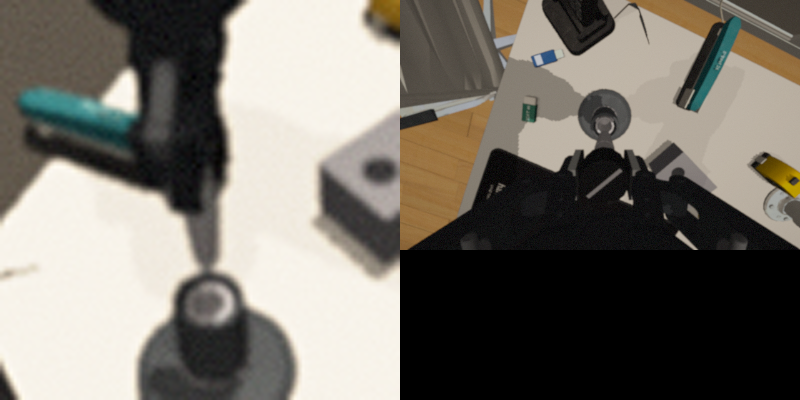

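The post hangs upright over the hub: in the side crop the tip is near (206,265) and the mouth near (210,300), and the wrist view agrees. I'll lower it with force checks.

>>> servo_tool(
  commands=[
    [[1.5,0.5,-10],[0,-0.002,0]],
    [[0,0,-10],[0,0,0]],
    [[0,0,-10],[0,0,0]],
    [[0,0,-10],[0,0,0]],
    [[0,0,0],[0,0,0]],
    [[0,0,0],[0,0,0]],
  ],
)

```text
clock: 9.82
tcp_pos: [0.4955, 0.1042, 0.1287]
ee_rot: [-3.141, -0.0, 0.394]
force: [0.2, 0.5, -0.9]
opening: 0.38
finger_force: 59.6
```

>>> servo_tool(
  commands=[
    [[0,0,-6],[0,0,0]],
    [[0,0,-6],[0,0,0]],
    [[0,0,-6],[0,0,0]],
    [[0,0,-4],[0,0,0]],
    [[0,0,0],[0,0,0]],
    [[0,0,0],[0,0,0]],
  ],
)

```text
clock: 10.58
tcp_pos: [0.4954, 0.1041, 0.1067]
ee_rot: [-3.141, -0.0, 0.394]
force: [-0.7, -0.2, -0.1]
opening: 0.382
finger_force: 59.7
```

>>> servo_tool(
  commands=[
    [[-0.5,-1,-2],[0,0,0]],
    [[0,0,-2],[0,0,0]],
    [[0,0,-2],[0,0,0]],
    [[0,0,-2],[0,0,0]],
    [[0,0,0],[0,0,0]],
  ],
)

```text
clock: 11.2
tcp_pos: [0.4949, 0.1031, 0.0984]
ee_rot: [-3.141, 0.0, 0.394]
force: [0.1, 0.0, -0.8]
opening: 0.383
finger_force: 59.7
```

>>> servo_tool(
  commands=[
    [[0,0,-1],[0,0,0]],
    [[0,0,-1],[0,0,0]],
    [[0,0,0],[0,0,0]],
  ],
)

```text
clock: 11.58
tcp_pos: [0.495, 0.1032, 0.0966]
ee_rot: [-3.141, -0.0, 0.394]
force: [1.0, -0.0, -1.5]
opening: 0.38
finger_force: 59.7
```

>>> servo_tool(
  commands=[
    [[0,0,-1],[0,0,0]],
    [[0,0,0],[0,0,0]],
  ],
)

```text
clock: 11.82
tcp_pos: [0.495, 0.1031, 0.0956]
ee_rot: [-3.141, -0.0, 0.394]
force: [-0.3, -0.9, 0.1]
opening: 0.383
finger_force: 59.7
```

>>> servo_tool(
  commands=[
    [[0,0,-1],[0,0,0]],
    [[0,0,0],[0,0,0]],
  ],
)

```text
clock: 12.08
tcp_pos: [0.495, 0.1031, 0.0946]
ee_rot: [-3.142, -0.0, 0.394]
force: [0.6, -0.8, -0.5]
opening: 0.382
finger_force: 59.7
```

>>> servo_tool(
  commands=[
    [[0,0,-1],[0,0,0]],
    [[0,0,0],[0,0,0]],
  ],
)

```text
clock: 12.32
tcp_pos: [0.4951, 0.1031, 0.0936]
ee_rot: [3.142, -0.0, 0.394]
force: [0.5, -1.1, 0.4]
opening: 0.378
finger_force: 59.7
```

>>> servo_tool(
  commands=[
    [[0,0,-1],[0,0,0]],
    [[0,0,0],[0,0,0]],
  ],
)

```text
clock: 12.58
tcp_pos: [0.4952, 0.1031, 0.0929]
ee_rot: [3.142, -0.001, 0.394]
force: [0.7, -0.9, 1.4]
opening: 0.38
finger_force: 59.7
```

>>> servo_tool(
  commands=[
    [[0,0,-1],[0,0,0]],
    [[0,0,0],[0,0,0]],
  ],
)

```text
clock: 12.82
tcp_pos: [0.4953, 0.1032, 0.0923]
ee_rot: [3.141, -0.001, 0.394]
force: [0.8, -1.0, 4.0]
opening: 0.376
finger_force: 60.0
```

>>> servo_tool(
  commands=[
    [[0,0,-1],[0,0,0]],
    [[0,0,0],[0,0,0]],
  ],
)

```text
clock: 13.08
tcp_pos: [0.4955, 0.1032, 0.0919]
ee_rot: [3.141, -0.002, 0.394]
force: [-0.7, -1.3, 6.8]
opening: 0.388
finger_force: 60.3
```

Contact was felt at about 6 N. I'll back off 1.5 mm and release.

>>> servo_tool(
  commands=[
    [[0,0,1.5],[0,0,0]],
    [[0,0,0],[0,0,0]],
    [[0,0,0],[0,0,0]],
  ],
)

```text
clock: 13.45
tcp_pos: [0.4951, 0.1031, 0.092]
ee_rot: [-3.142, -0.0, 0.394]
force: [2.4, 0.3, 1.1]
opening: 0.379
finger_force: 59.7
```

>>> servo_tool(
  commands=[
    [[0,0,0],[0,0,0]],
    [[0,0,0],[0,0,0]],
    [[0,0,0],[0,0,0]],
    [[0,0,0],[0,0,0]],
    [[0,0,0],[0,0,0]],
    [[0,0,0],[0,0,0]],
  ],
  gripper=85,
)

```text
clock: 14.2
tcp_pos: [0.4949, 0.1032, 0.0921]
ee_rot: [-3.141, -0.0, 0.394]
force: [0.5, -0.3, 0.6]
opening: 0.995
finger_force: 0.0
```

>>> servo_tool(
  commands=[
    [[0,0,10],[0,0,0]],
    [[0,0,30],[0,0,0]],
    [[0,0,40],[0,0,0]],
    [[-20,-10,30],[0,0,0]],
    [[-30,-15,0],[0,0,0]],
    [[0,0,0],[0,0,0]],
    [[0,0,0],[0,0,0]],
  ],
)

```text
clock: 15.08
tcp_pos: [0.4455, 0.0782, 0.2026]
ee_rot: [3.141, -0.002, 0.394]
force: [1.0, -0.0, 0.0]
opening: 0.994
finger_force: 0.0
```

```bash
python3 - <<'E'
from h import *
s=state();W=camera_params("wrist");im=snap("wrist","w5.png");b=snap("side","s5.png");S=camera_params("side")
print(s['tcp_pos'],s['ee_rot'],s['force']);c=proj(W,[.495,.103,.128]).astype(int);print(c)
o=np.zeros((400,800,3),np.uint8)
o[:400,:400]=cv2.resize(im[c[1]-50:c[1]+50,c[0]-50:c[0]+50],(400,400),interpolation=2)[:,:,::-1]
u,v=proj(S,[.495,.103,.1]).astype(int);o[:,400:]=cv2.resize(b[v-50:v+50,u-50:u+50],(400,400),interpolation=2)[:,:,::-1]
cv2.imwrite("pics/c5.png",o)
g=cv2.cvtColor(im,cv2.COLOR_RGB2GRAY);m=np.zeros_like(g);cv2.circle(m,tuple(int(x) for x in c),20,255,-1)
n,l,st,ce=cv2.connectedComponentsWithStats(((g>115)&(m>0)).astype(np.uint8));i=1+np.argmax(st[1:,4]);print(st[i],ce[i],onz(W,*ce[i],.128))
E
```

```text
[0.44545604 0.07823082 0.2025739 ] [ 3.14145988e+00 -1.58124485e-03  3.93670434e-01] [ 0.96303729 -0.0378575   0.01287241]
[321 138]
[306 123  32  31 207] [321.98550725 138.05797101] [0.49570129 0.10295324 0.128     ]
```

View pics/c5.png

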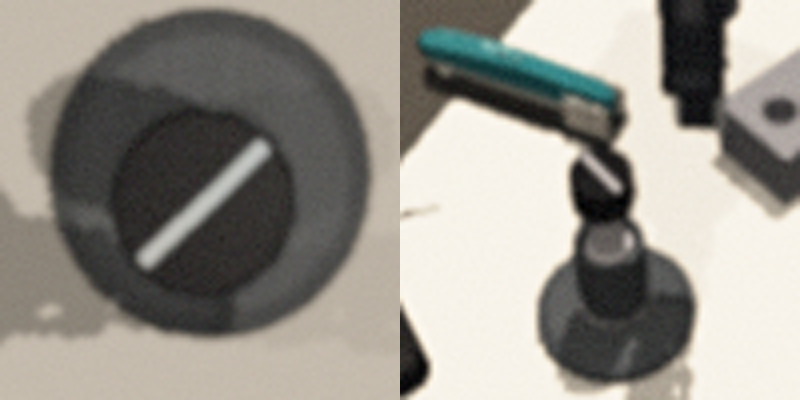

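The post stands upright on the stand's axis, with the stripe centre at (322,138), giving (0.496,0.103). Now I'll close the gripper and move above the cap.

>>> servo_tool(
  commands=[
    [[25,12,0],[0,0,0]],
    [[25,13,0],[0,0,0]],
    [[0,0,-20],[0,0,0]],
    [[0,0,-20],[0,0,0]],
    [[0,0,-12],[0,0,0]],
    [[0,0,0],[0,0,0]],
    [[0,0,0],[0,0,0]],
  ],
  gripper=0,
)

```text
clock: 16.05
tcp_pos: [0.4954, 0.1032, 0.1508]
ee_rot: [3.141, -0.001, 0.394]
force: [0.0, -0.1, -0.5]
opening: 0.003
finger_force: 0.0
```

>>> servo_tool(
  commands=[
    [[0,0,-1],[0,0,0]],
    [[0,0,-2],[0,0,0]],
    [[0,0,-2],[0,0,0]],
    [[0,0,-2],[0,0,0]],
    [[0,0,-2],[0,0,0]],
    [[0,0,-1],[0,0,0]],
    [[0,0,0],[0,0,0]],
  ],
)

```text
clock: 16.92
tcp_pos: [0.4948, 0.1031, 0.1399]
ee_rot: [-3.141, 0.0, 0.394]
force: [-0.3, -0.0, 0.6]
opening: -0.005
finger_force: 0.0
```

>>> servo_tool(
  commands=[
    [[0,0,-1.5],[0,0,0]],
    [[0,0,-1.5],[0,0,0]],
    [[0,0,-1.5],[0,0,0]],
    [[0,0,-1.5],[0,0,0]],
    [[0,0,-1],[0,0,0]],
    [[0,0,-1],[0,0,0]],
    [[0,0,-1],[0,0,0]],
    [[0,0,0],[0,0,0]],
  ],
)

```text
clock: 17.92
tcp_pos: [0.4949, 0.1032, 0.131]
ee_rot: [-3.141, 0.0, 0.394]
force: [-0.3, -0.3, -0.1]
opening: -0.0
finger_force: 0.0
```

>>> servo_tool(
  commands=[
    [[0,0,-1],[0,0,0]],
    [[0,0,-1],[0,0,0]],
    [[0,0,0],[0,0,0]],
  ],
)

```text
clock: 18.3
tcp_pos: [0.4948, 0.1032, 0.129]
ee_rot: [-3.141, 0.0, 0.394]
force: [-1.0, 0.5, 0.6]
opening: -0.003
finger_force: 0.0
```

>>> servo_tool(
  commands=[
    [[0,0,-1],[0,0,0]],
    [[0,0,-1],[0,0,0]],
    [[0,0,0],[0,0,0]],
  ],
)

```text
clock: 18.68
tcp_pos: [0.4953, 0.1031, 0.1277]
ee_rot: [3.141, -0.001, 0.394]
force: [-0.5, 0.0, 2.8]
opening: 0.0
finger_force: 1.5
```

>>> servo_tool(
  commands=[
    [[0,0,-1],[0,0,0]],
    [[0,0,0],[0,0,0]],
  ],
)

```text
clock: 18.92
tcp_pos: [0.4955, 0.1032, 0.1275]
ee_rot: [3.141, -0.002, 0.394]
force: [-1.8, 0.7, 5.8]
opening: -0.0
finger_force: 3.0
```

>>> servo_tool(
  commands=[
    [[0,0,-1],[0,0,0]],
    [[0,0,0],[0,0,0]],
  ],
)

```text
clock: 19.18
tcp_pos: [0.4958, 0.1032, 0.1273]
ee_rot: [3.141, -0.003, 0.394]
force: [-1.1, 0.3, 9.3]
opening: 0.002
finger_force: 4.4
```

>>> servo_tool(
  commands=[
    [[0,0,-1],[0,0,0]],
    [[0,0,0],[0,0,0]],
  ],
)

```text
clock: 19.42
tcp_pos: [0.496, 0.1032, 0.1271]
ee_rot: [3.14, -0.004, 0.394]
force: [-2.3, -0.1, 12.1]
opening: -0.002
finger_force: 5.6
```

>>> servo_tool(
  commands=[
    [[0,0,-1],[0,0,0]],
    [[0,0,0],[0,0,0]],
  ],
)

```text
clock: 19.68
tcp_pos: [0.4961, 0.1032, 0.1263]
ee_rot: [3.14, -0.004, 0.394]
force: [-2.7, -0.7, 12.1]
opening: -0.0
finger_force: 6.0
```

>>> servo_tool(
  commands=[
    [[0,0,-1],[0,0,0]],
    [[0,0,0],[0,0,0]],
  ],
)

```text
clock: 19.92
tcp_pos: [0.4961, 0.1032, 0.1254]
ee_rot: [3.14, -0.004, 0.394]
force: [-3.4, -1.0, 12.3]
opening: 0.0
finger_force: 6.0
```

Sliding at 12–13 N; stop expected near z ≈ 0.123.

>>> servo_tool(
  commands=[
    [[0,0,-1],[0,0,0]],
    [[0,0,0],[0,0,0]],
  ],
)

```text
clock: 20.18
tcp_pos: [0.4961, 0.1032, 0.1244]
ee_rot: [3.14, -0.004, 0.394]
force: [-2.7, -1.8, 12.4]
opening: 0.003
finger_force: 6.0
```

>>> servo_tool(
  commands=[
    [[0,0,-1],[0,0,0]],
    [[0,0,0],[0,0,0]],
  ],
)

```text
clock: 20.42
tcp_pos: [0.4961, 0.1032, 0.1233]
ee_rot: [3.14, -0.004, 0.394]
force: [-2.6, 0.1, 12.4]
opening: -0.0
finger_force: 6.0
```

>>> servo_tool(
  commands=[
    [[0,0,-1],[0,0,0]],
    [[0,0,0],[0,0,0]],
  ],
)

```text
clock: 20.68
tcp_pos: [0.4964, 0.1032, 0.1232]
ee_rot: [3.14, -0.005, 0.394]
force: [-3.5, -1.2, 14.2]
opening: 0.002
finger_force: 7.4
```

>>> servo_tool(
  commands=[
    [[0,0,-1],[0,0,0]],
    [[0,0,0],[0,0,0]],
    [[0,0,0],[0,0,0]],
  ],
)

```text
clock: 21.05
tcp_pos: [0.4967, 0.1033, 0.1231]
ee_rot: [3.14, -0.006, 0.394]
force: [-4.2, -0.3, 17.5]
opening: 0.001
finger_force: 8.9
```

>>> servo_tool(
  commands=[
    [[0,0,3],[0,0,0]],
    [[0,0,3],[0,0,0]],
    [[0,0,5],[0,0,0]],
    [[0,0,15],[0,0,0]],
    [[0,0,30],[0,0,0]],
    [[-20,-10,26],[0,0,0]],
    [[-30,-15,0],[0,0,0]],
    [[0,0,0],[0,0,0]],
    [[0,0,0],[0,0,0]],
  ],
)

```text
clock: 22.18
tcp_pos: [0.4455, 0.0782, 0.2005]
ee_rot: [3.142, -0.001, 0.394]
force: [0.5, 0.1, 0.3]
opening: 0.005
finger_force: 0.0
```

```bash
python3 - <<'E'
from h import *
s=state();W=camera_params("wrist");im=snap("wrist","w6.png");b=snap("side","s6.png");S=camera_params("side")
print(s['tcp_pos'],s['force']);c=proj(W,[.495,.103,.124]).astype(int);print(c)
o=np.zeros((400,800,3),np.uint8)
o[:400,:400]=cv2.resize(im[c[1]-50:c[1]+50,c[0]-50:c[0]+50],(400,400),interpolation=2)[:,:,::-1]
u,v=proj(S,[.495,.103,.1]).astype(int);o[:,400:]=cv2.resize(b[v-50:v+50,u-50:u+50],(400,400),interpolation=2)[:,:,::-1]
cv2.imwrite("pics/c6.png",o)
E
```

```text
[0.44550002 0.07822865 0.2005321 ] [0.46592644 0.07120862 0.25147594]
[321 138]
```

View pics/c6.png

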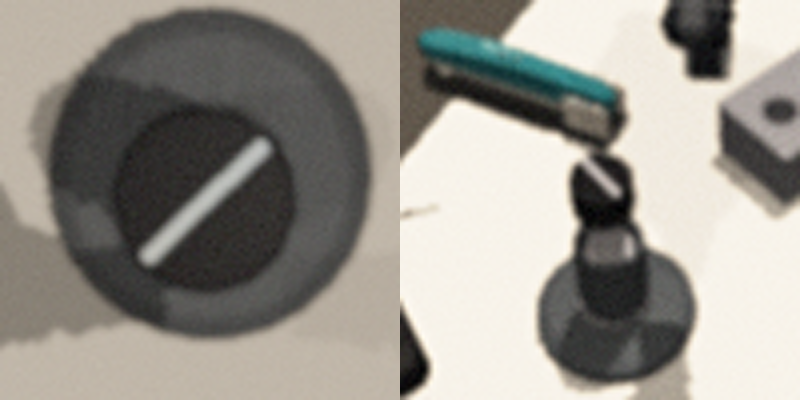

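The post stands upright and sits lower in the hub, with the cap still centred at about (321,138). The robot is clear of it.

```bash
python3 -c "
from plant import *
print(hand_in())"
```

```text
the job is handed in; nothing more can be done
None
```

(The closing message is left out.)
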